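# Unload the framed papercut and lift the carrier away

### The job

Take the framed papercut out of the carrying tray and lean it, standing on the table, back against the front edge of the plywood display rest, square to the rest and centred on it, picture side facing away from it; let go of it. Then pick the tray up by its handle bar with the jar and the stone still in it, and finish while holding it still and level in the air, its underside about 10 cm above the table. Leave the other things on the table where they are, and never tip the tray.

Things in the scene. Friction and masses are not known exactly. Their poses are not given: they have to be found in the camera images.
- frame: Framed papercut, the only loose picture: pale wood frame 130 mm wide (y), 180 tall (z), 18 thick (x), about 0.22 kg. Origin: centre of its lower edge. x points out of the front (picture side), z up along the frame. Starts upright in the tray's slot, front away from the robot; pinch its top edge across the 18 mm.
- carrier: Pale wooden carrying tray, loose, 170 (x) x 200 (y) mm, walls 30 mm high, floor 8 mm thick, about 0.65 kg with jar and stone. Origin: centre of its underside, z up. Two end boards at y = +-96 mm, 125 mm high, 50 mm wide, carry a handle bar along y over the middle. Jar and stone stand loose on the floor, on the -x side.
- carrier_handle (a point): Middle of the tray's handle bar, 112 mm above its underside. The bar runs along the tray's y (184 mm free length), 18 mm thick in x, 26 mm tall (z 99 to 125 mm).
- carrier_slot (a point): Slot of the tray, middle of its floor: 50 mm from the tray's centre in +x, 8 mm above its underside. A 22 mm gap along y between two ribs whose tops are 38 mm above the underside; the picture stands in it.
- rest: Plywood display rest, fixed: upright board 150 mm wide (y), 16 thick, 110 tall, on a foot behind it (-x, robot side; 101 mm deep in all). Origin: on the table, middle of the lower edge of the board's front face; x points out of that face, away from the robot, z up. The picture's back leans on the top edge of this face, its lower edge on the table in front.
- rest_edge (a point): Middle of the top edge of the rest's front face, 110 mm above the table.
- jar: Small closed glass jar with metal lid, 44 mm diameter, 45 mm tall, standing loose in the carrier, about 0.09 kg. Origin: centre of its underside.
- stone: Pale stone block 30 x 30 x 40 mm tall, standing loose in the carrier, about 0.10 kg. Origin: centre of its underside.
- tape: Bystander: roll of paper tape lying flat, 66 mm outside diameter, 25 mm high. Origin: underside.
- pot: Bystander: round white paste pot, 54 mm diameter, 60 mm tall. Origin: underside.
- seal: Bystander: square terracotta seal block standing upright, 26 x 26 x 55 mm tall. Origin: underside.
Things that resemble listed ones, but are neither listed nor needed, are in the scene too. Leave any yellow look-alike of the frame alone.

How it is judged:
On the way, in this order (a step that is already met when the one before it is completed fails the run):
1. the picture leans by itself against the rest, let go, while the tray still stands on the table (height (world z) of frame below 0.012 m and angle between frame's own z axis and vertical between 0.1 and 0.6 rad and contact force between frame and rest above 0.05 N and contact force between frame and the fingers below 0.05 N and contact force between frame and carrier below 0.05 N and x of frame in the frame of rest between 0.005 and 0.11 m and x of rest_edge in the frame of frame below 0 m and angle between the y axis of frame and the y axis of rest, either way round below 0.22 rad and y of frame in the frame of rest between -0.045 and 0.045 m and linear speed of frame below 0.02 m/s and height (world z) of carrier below 0.02 m and angle between carrier's own z axis and vertical below 0.05 rad), for 0.3 s.
2. the tray is held level in the air with its load (height (world z) of carrier between 0.06 and 0.16 m and angle between carrier's own z axis and vertical below 0.1 rad and linear speed of carrier below 0.03 m/s and angular speed of carrier below 0.15 rad/s and contact force between carrier and the fingers above 2 N and contact force between carrier and rest below 0.05 N and contact force between carrier and frame below 0.05 N and x of jar in the frame of carrier between -0.085 and 0.085 m and y of jar in the frame of carrier between -0.1 and 0.1 m and z of jar in the frame of carrier between -0.01 and 0.04 m and x of stone in the frame of carrier between -0.085 and 0.085 m and y of stone in the frame of carrier between -0.1 and 0.1 m and z of stone in the frame of carrier between -0.01 and 0.04 m), for 0.3 s.
At the end, for the whole second after the job is handed in: Picture leans 6 to 34 deg on the rest, foot on the table, front outward, within 45 mm of centre, 0.22 rad of square, untouched. Tray held by the fingers 60 to 160 mm up, within 0.10 rad of level, under 0.03 m/s, clear of rest and picture, jar and stone inside (all of step 2 and height (world z) of frame below 0.012 m and angle between frame's own z axis and vertical between 0.1 and 0.6 rad and contact force between frame and rest above 0.05 N and contact force between frame and the fingers below 0.05 N and contact force between frame and carrier below 0.05 N and x of frame in the frame of rest between 0.005 and 0.11 m and x of rest_edge in the frame of frame below 0 m and angle between the y axis of frame and the y axis of rest, either way round below 0.22 rad and y of frame in the frame of rest between -0.045 and 0.045 m and linear speed of frame below 0.02 m/s); the arm keeps its last pose, push and grip.
It fails at once if a bystander is moved more than 30 mm (distance of any of tape, pot, seal from where it was at the start of the episode above 0.03 m).
It fails at once if the tray is tipped by more than 0.3 rad (angle between carrier's own z axis and vertical above 0.3 rad).
It also fails if it takes over 59 s, if anything falls off the work surface, if the arm or the gripper's body presses on something with over 40 N, if the wrist force passes 120 N, or if a joint passes its speed limit or range.

### The arm

A 7-joint arm with a two-finger parallel gripper is mounted at the origin on the work surface. World frame = base frame: x ahead of the robot, y to its left, z up, the work surface at z = 0. Lengths are in m, angles in rad, forces in N, time in s.
With the tool pointing down it reaches from about 0.425 to 1.025 m from the base axis. Payload 9.4 kg.
Tool frame: the origin (TCP) lies between the finger pads; the fingertips stand 25 mm ahead of it and the grasp point (between the pads) lies 6 mm ahead of it; z points along the fingers, y is the line along which they close (so a half turn about z gives the same grasp; the last joint's range is limited). The gripper opens to 85 mm and grips with 20 to 120 N. Pads are 22 mm wide; open, the fingers measure 114 mm over their backs; the gripper's body (76 mm by 85 mm) begins 54 mm behind the grasp point. The pads swing forward as they close: fully open they stand 13 mm farther back than shut.
Start: joints at [1.146, 0.599, -0.003, 1.599, 0.002, 0.943, -0.08], TCP at [0.247, -0.682, 0.233] pointing down, gripper open.
Joint ranges: [-2.57, 2.57], [-0.35, 1.97], [-1.29, 1.29], [0.11, 2.56], [-1.05, 4.19], [0.11, 1.86], [-2.63, 2.63]. Speed limits (rad/s): [2.22, 2.22, 3.01, 3.01, 3.14, 3.14, 3.14].

### API

Orientations are given as a unit quaternion [x, y, z, w].
In Python, from workcell import ctrl gives the robot as it stands.
- The arm moves only by the tool drive_tool, never from a script. Its argument "plan" is a list of rows, each an object with "claw": the opening, from 0 (shut) to 1 (fully open); "linear": the shift along the tool's x, y, z in mm, a list of three; "turn": the turn about the tool's z in rad. A call has 1 to 12 rows; each row shifts and turns the commanded pose from where the row before left it, along the tool's axes as they then stand; what a row does not reach is not made up. A row lasts 1/8 s, in which the tool goes at most 62.5 mm and 10.7 degrees, less where a joint would pass 70% of its speed; a pose out of reach is approached as far as the arm can. A call with a gripper value outside its range is refused whole. The fingers move at their own pace and stop on an object; the grip force is fixed at half the most. Time passes only in rows, so rows that do not move let the fingers close. It gives the time, the measured TCP pose, the force, the opening and the grip force at its end, in the units of the state.
- ctrl.observe(): the state, without advancing time (a new reading comes with each control period).
- ctrl.camera(name): name is "side" or "top"; returns a dict with "img" (400x640x3 uint8, red, green, blue), "fx", "fy", "cx", "cy" (pixels), "camera_from_world" (4x4, takes a point from world to camera coordinates). Camera axes: x right, y down, z forward; pixel columns grow to the right and rows downward; lengths in m; the calibration is good to about 2 mm. A picture is of the moment at which its call begins. There is no depth.
- ctrl.job_done(): hands the job in; it is judged then, once.
The state is a dict: "clock": time; "qpos": joint angles; "joint_velocities": joint speeds; "joint_torque": joint torques, N m; "tcp_pos": TCP position; "ee_rot": TCP orientation; "contact_force": force on the tool from outside, world axes, zero at the start; "wrist_torque": the same for the moment, N m; "grip_width": finger opening in m; "grip_force": force on a finger pad.
Only numpy, scipy, OpenCV 4.12 (cv2) and the standard library are available. Lean on these libraries where they do the work, as an engineer would, in place of code of your own. Each camera call takes 0.05 s, during which the arm holds its last target. There are 200 camera calls.

## Working session

There is one attempt and no reset: what is moved stays moved. The work goes in short steps, Python scripts to look and compute and a tool call to move; the robot and the scene stay as the last step left them, time stands still between calls to the robot, and variables do not carry over. Pictures are saved under pics/ and viewed, at most 10 in all, crops included, and the job is handed in when it is done.

Besides the shell and the picture viewer there is one more tool, called as name([rows], argument=value, ...), one row to a line, values as JSON. drive_tool: Moves the arm, as the interface text tells. Its arguments: {"type":"object","properties":{"plan":{"type":"array","items":{"type":"object","properties":{"claw":{"type":"number"},"linear":{"type":"array","items":{"type":"number"}},"turn":{"type":"number"}}}}},"required":["plan"]}

```bash
mkdir -p pics; cat > h.py <<'E'
import numpy as np,cv2
from workcell import ctrl
def shot(n,f):
    c=ctrl.camera(n); cv2.imwrite(f'pics/{f}.png',c['img'][:,:,::-1]); np.save(f'pics/{f}.npy',c,allow_pickle=True); return c
def load(f): return np.load(f'pics/{f}.npy',allow_pickle=True).item()
def ray(c,u,v):
    M=np.array(c['camera_from_world']);R=M[:3,:3];o=-R.T@M[:3,3]
    d=R.T@np.array([(u-c['cx'])/c['fx'],(v-c['cy'])/c['fy'],1]);return o,d
def onz(c,u,v,z):
    o,d=ray(c,u,v);return o+d*(z-o[2])/d[2]
def proj(c,p):
    M=np.array(c['camera_from_world']);q=M[:3,:3]@np.array(p)+M[:3,3];return [round(float(c['fx']*q[0]/q[2]+c['cx']),1),round(float(c['fy']*q[1]/q[2]+c['cy']),1)]
E
python3 - <<'E'
from h import *
for n in('top','side'):
    c=shot(n,n+'0');o,d=ray(c,320,200);print(n,o,d,c['fx'])
s=ctrl.observe();print(s['clock'],s['tcp_pos'],s['ee_rot'],s['grip_width'])
E
```

```text
top [0.46051455 0.00441094 0.83631797] [ 0.12699247  0.00980643 -0.99190251] 377.98127914995456
side [ 0.34419185 -0.5023763   0.6663214 ] [ 0.28155126  0.63179004 -0.72249013] 387.80208014636406
0.1 [ 0.24694464 -0.68122244  0.23194406] [ 9.84917532e-01  1.73023157e-01 -1.71745596e-04 -6.42914432e-04] 0.08541045419558835
```

View pics/top0.png

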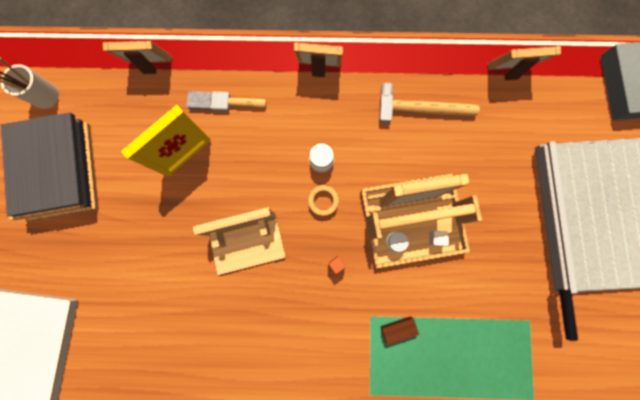

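View pics/side0.png

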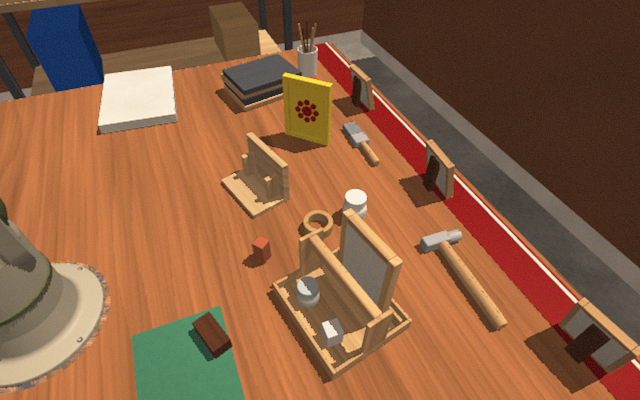

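The frame could be confused with four things in the top view: the yellow frame at (167,142) and the wall frames at (138,52), (318,55) and (525,58). The pale frame in the tray at (430,186) fits the description. The rest is at (240,240), the handle bar at (427,215), the tape at (323,201), the pot at (321,157) and the seal at (337,267). I'll check the choice in a close crop.

```bash
python3 - <<'E'
import cv2
a=cv2.imread('pics/top0.png')
t=cv2.resize(a[165:285,345:495],None,fx=5.3,fy=5,interpolation=cv2.INTER_CUBIC);cv2.imwrite('pics/t1.png',cv2.resize(a[170:280,350:490],None,fx=5,fy=5,interpolation=cv2.INTER_CUBIC))
r=cv2.resize(a[200:280,185:295],None,fx=5,fy=5,interpolation=cv2.INTER_CUBIC);cv2.imwrite('pics/r1.png',r)
E
```

```text
(no output)
```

View pics/t1.png

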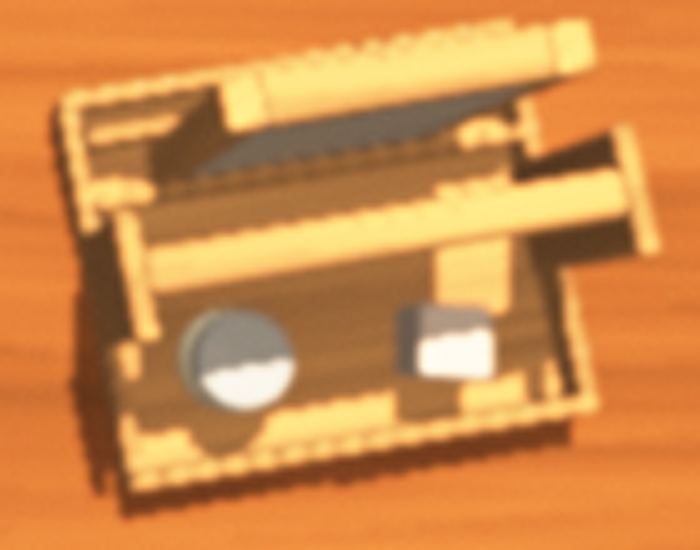

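View pics/r1.png

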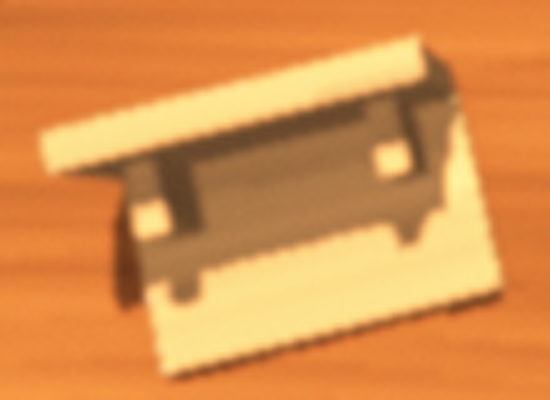

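The crop shows a pale, upright frame in the tray's slot. Its grey back faces the robot and its top edge runs from about (395,191) to (468,179), so it's the right one. The handle bar runs from (380,224) to (474,208). The rest's top edge is clear, from (193,227) to (269,207).

```bash
cat > m.py <<'E'
from h import *
c=load('top0')
def P(x,y,ox,oy,z): return onz(c,ox+(x+.5)/5-.5,oy+(y+.5)/5-.5,z)
T=lambda x,y,z:P(x,y,350,170,z); R=lambda x,y,z:P(x,y,185,200,z)
def rep(n,L,Rr):
    L,Rr=np.array(L),np.array(Rr);d=L-Rr;print(n,'mid',((L+Rr)/2).round(4),'len',np.linalg.norm(d).round(4),'yaw',np.arctan2(-d[0],d[1]).round(4))
rep('frame front',T(222,84,.188),T(590,20,.188));rep('frame back',T(232,130,.188),T(595,68,.188))
rep('handle',T(148,268,.125),T(622,192,.125))
rep('rimback',T(125,485,.030),T(597,405,.030)); print('rimfrontleft',T(62,97,.03))
rep('rest front',R(40,135,.11),R(418,37,.11));rep('rest back',R(50,172,.11),R(428,78,.11))
for n,u,v,z in(('tape',323,201,.025),('pot',321,150,.06),('seal',336,262,.055)):print(n,onz(c,u,v,z).round(3))
E
python3 m.py; python3 - <<'E'
from h import *
from scipy.spatial.transform import Rotation as Q
print(Q.from_quat(ctrl.observe()['ee_rot']).as_matrix().round(3))
E
```

```text
frame front mid [ 0.5826 -0.1807  0.188 ] len 0.1301 yaw 0.1949
frame back mid [ 0.5661 -0.183   0.188 ] len 0.1278 yaw 0.1916
handle mid [ 0.5263 -0.1897  0.125 ] len 0.181 yaw 0.1807
rimback mid [ 0.4443 -0.2042  0.03  ] len 0.2015 yaw 0.1885
rimfrontleft [ 0.58957884 -0.0776312   0.03      ]
rest front mid [0.5172 0.1837 0.11  ] len 0.1501 yaw 0.2773
rest back mid [0.5022 0.179  0.11  ] len 0.1493 yaw 0.2668
tape [0.562 0.006 0.025]
pot [0.666 0.012 0.06 ]
seal [ 0.434 -0.023  0.055]
[[ 0.94   0.341 -0.001]
 [ 0.341 -0.94   0.001]
 [-0.    -0.001 -1.   ]]
```

drive_tool([
  {"claw":1,"linear":[0,0,-20],"turn":-0.177},
  {"claw":1,"linear":[0,0,-20],"turn":-0.177},
  {"claw":1,"linear":[0,0,0],"turn":-0.177},
  {"claw":1,"linear":[0,0,0],"turn":-0.177},
  {"claw":1,"linear":[0,0,0],"turn":-0.177},
  {"claw":1,"linear":[0,0,0],"turn":-0.177},
  {"claw":1,"linear":[0,0,0],"turn":-0.177},
  {"claw":1,"linear":[0,0,0],"turn":-0.177},
])

```text
clock: 1.1
tcp_pos: [0.2469, -0.6814, 0.2722]
ee_rot: [0.633, 0.774, 0.0, -0.0]
contact_force: [0.3, 0.5, 0.3]
grip_width: 0.0854
grip_force: 0.0
```

```bash
cat >> h.py <<'E'
from scipy.spatial.transform import Rotation as Q
def to(p,yaw):
    s=ctrl.observe();M=Q.from_quat(s['ee_rot']).as_matrix();a=np.arctan2(M[1,0],M[0,0])
    print('t',s['clock'],'tcp',s['tcp_pos'].round(4),'a',a.round(4),'tilt',M[:,2].round(3),'grip',s['grip_width'],s['grip_force'],'F',np.round(s['contact_force'],2))
    print(' shift mm',(M.T@(np.array(p)-s['tcp_pos'])*1000).round(1),'turn',round(-(yaw+np.pi/2-a),4))
E
python3 -c "
from h import *
to([.574,-.182,.260],.193)"
```

```text
t 1.1 tcp [ 0.2469 -0.6814  0.2722] a 1.7696 tilt [-0.     0.001 -1.   ] grip 0.0854037440045398 0.0 F [0.28 0.5  0.33]
 shift mm [424.9 419.3  12.4] turn 0.0058
```

drive_tool([
  {"claw":1,"linear":[35,35,0],"turn":0.006},
  {"claw":1,"linear":[35,35,0],"turn":0},
  {"claw":1,"linear":[35,35,0],"turn":0},
  {"claw":1,"linear":[35,35,0],"turn":0},
  {"claw":1,"linear":[35,35,0],"turn":0},
  {"claw":1,"linear":[35,35,0],"turn":0},
  {"claw":1,"linear":[35,35,0],"turn":0},
  {"claw":1,"linear":[35,35,0],"turn":0},
  {"claw":1,"linear":[35,35,0],"turn":0},
  {"claw":1,"linear":[35,35,0],"turn":0},
  {"claw":1,"linear":[35,35,12],"turn":0},
  {"claw":1,"linear":[40,34,0],"turn":0},
])

```text
clock: 2.6
tcp_pos: [0.5797, -0.1849, 0.2595]
ee_rot: [0.638, 0.77, -0.0, -0.001]
contact_force: [0.8, -0.6, 0.5]
grip_width: 0.0856
grip_force: 0.0
```

drive_tool([
  {"claw":1,"linear":[0,0,0],"turn":0},
  {"claw":1,"linear":[0,0,0],"turn":0},
])

```text
clock: 2.85
tcp_pos: [0.5792, -0.1862, 0.2603]
ee_rot: [0.638, 0.77, -0.0, -0.0]
contact_force: [-0.5, -0.6, -0.1]
grip_width: 0.0855
grip_force: 0.0
```

```bash
python3 -c "
from h import *
to([.574,-.182,.180],.193)"
```

```text
t 2.85 tcp [ 0.5792 -0.1862  0.2603] a 1.7581 tilt [-0.001 -0.    -1.   ] grip 0.08545656896766458 0.0 F [-0.52 -0.58 -0.11]
 shift mm [ 5.1 -4.2 80.3] turn -0.0057
```

drive_tool([
  {"claw":1,"linear":[5,-4,20],"turn":-0.006},
  {"claw":1,"linear":[0,0,30],"turn":0},
  {"claw":1,"linear":[0,0,30],"turn":0},
  {"claw":0.6,"linear":[0,0,0],"turn":0},
  {"claw":0.4,"linear":[0,0,0],"turn":0},
  {"claw":0.3,"linear":[0,0,0],"turn":0},
  {"claw":0.2,"linear":[0,0,0],"turn":0},
  {"claw":0,"linear":[0,0,0],"turn":0},
  {"claw":0,"linear":[0,0,0],"turn":0},
  {"claw":0,"linear":[0,0,0],"turn":0},
])

```text
clock: 4.1
tcp_pos: [0.5754, -0.182, 0.182]
ee_rot: [0.636, 0.772, 0.0, 0.001]
contact_force: [-0.1, -0.7, 5.7]
grip_width: 0.0159
grip_force: 58.8
```

```bash
python3 -c "
from h import *
to([.574,-.182,.42],.193)"
```

```text
t 4.1 tcp [ 0.5754 -0.182   0.182 ] a 1.7636 tilt [ 0.002 -0.001 -1.   ] grip 0.01594137497239077 58.83017957210541 F [-0.12 -0.75  5.73]
 shift mm [  -0.    -0.9 -238. ] turn -0.0002
```

drive_tool([
  {"claw":0,"linear":[0,0,-5],"turn":0},
  {"claw":0,"linear":[0,0,-10],"turn":0},
  {"claw":0,"linear":[0,0,-15],"turn":0},
  {"claw":0,"linear":[0,0,-20],"turn":0},
  {"claw":0,"linear":[0,0,-20],"turn":0},
  {"claw":0,"linear":[0,0,-20],"turn":0},
  {"claw":0,"linear":[0,0,-20],"turn":0},
  {"claw":0,"linear":[0,0,-15],"turn":0},
  {"claw":0,"linear":[0,0,-5],"turn":0},
  {"claw":0,"linear":[0,0,0],"turn":0},
])

```text
clock: 5.35
tcp_pos: [0.5745, -0.1818, 0.3107]
ee_rot: [0.636, 0.772, -0.0, 0.0]
contact_force: [0.2, -0.5, -2.2]
grip_width: 0.0162
grip_force: 58.8
```

```bash
python3 -c "
from h import *
to([.5645,.197,.312],.272)
shot('side','s2')"
```

```text
t 5.35 tcp [ 0.5745 -0.1818  0.3107] a 1.7638 tilt [-0. -0. -1.] grip 0.016180711271576474 58.82745623588562 F [ 0.25 -0.46 -2.16]
 shift mm [373.7  62.8  -1.3] turn -0.079
```

View pics/s2.png

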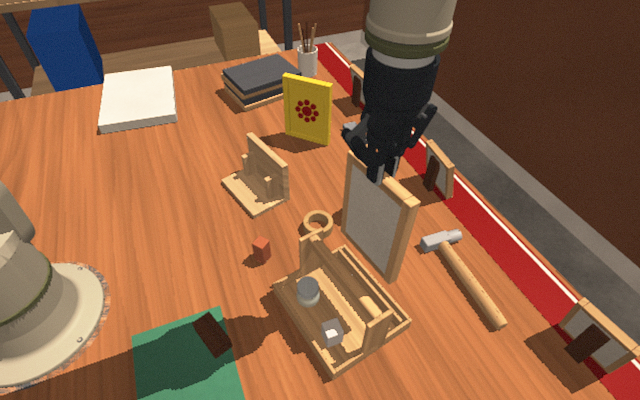

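The frame hangs upright in the gripper at (380,215). The tray stands undisturbed with the jar at (308,290) and the stone at (331,331).

```bash
python3 -c "
from h import *
c=load('side0')
for u,v,z in((284,136,0),(329,145,0),(284,75,.18),(332,83,.18)):print(onz(c,u,v,z).round(3))"
```

```text
[0.607 0.348 0.   ]
[0.708 0.264 0.   ]
[0.619 0.354 0.18 ]
[0.714 0.274 0.18 ]
```

drive_tool([
  {"claw":0,"linear":[15,3,0],"turn":0},
  {"claw":0,"linear":[30,5,0],"turn":-0.01},
  {"claw":0,"linear":[38,6,0],"turn":-0.01},
  {"claw":0,"linear":[38,6,0],"turn":-0.01},
  {"claw":0,"linear":[38,6,0],"turn":-0.01},
  {"claw":0,"linear":[38,6,0],"turn":-0.01},
  {"claw":0,"linear":[38,6,0],"turn":-0.01},
  {"claw":0,"linear":[38,6,0],"turn":-0.01},
  {"claw":0,"linear":[38,6,0],"turn":-0.01},
  {"claw":0,"linear":[30,5,0],"turn":0},
  {"claw":0,"linear":[20,3,0],"turn":0},
  {"claw":0,"linear":[10,0,0],"turn":0},
])

```text
clock: 6.9
tcp_pos: [0.5443, 0.1936, 0.3103]
ee_rot: [0.604, 0.797, -0.0, -0.0]
contact_force: [0.3, -0.3, -2.4]
grip_width: 0.0161
grip_force: 58.8
```

drive_tool([
  {"claw":0,"linear":[0,0,0],"turn":0},
  {"claw":0,"linear":[0,0,0],"turn":0},
])

```text
clock: 7.15
tcp_pos: [0.5451, 0.191, 0.3105]
ee_rot: [0.605, 0.796, -0.0, 0.0]
contact_force: [-0.3, -0.3, -2.2]
grip_width: 0.0156
grip_force: 58.8
```

```bash
python3 -c "
from h import *
to([.5565,.1955,.176],.272)"
```

```text
t 7.15 tcp [0.5451 0.191  0.3105] a 1.8423 tilt [-0.    -0.001 -1.   ] grip 0.01564656371741159 58.82320046424866 F [-0.28 -0.35 -2.17]
 shift mm [  1.4  12.2 134.5] turn -0.0005
```

drive_tool([
  {"claw":0,"linear":[1,12,0],"turn":0},
  {"claw":0,"linear":[0,0,20],"turn":0},
  {"claw":0,"linear":[0,0,25],"turn":0},
  {"claw":0,"linear":[0,0,30],"turn":0},
  {"claw":0,"linear":[0,0,25],"turn":0},
  {"claw":0,"linear":[0,0,15],"turn":0},
  {"claw":0,"linear":[0,0,10],"turn":0},
  {"claw":0,"linear":[0,0,5],"turn":0},
  {"claw":0,"linear":[0,0,2],"turn":0},
  {"claw":0,"linear":[0,0,1],"turn":0},
  {"claw":0,"linear":[0,0,0],"turn":0},
])

```text
clock: 8.52
tcp_pos: [0.5563, 0.1966, 0.178]
ee_rot: [0.604, 0.797, 0.0, 0.0]
contact_force: [-0.7, -0.0, -2.3]
grip_width: 0.0159
grip_force: 58.8
```

```bash
python3 -c "
from h import *
to([.5565,.1955,.174],.272)
shot('top','t3');shot('side','s3')
import cv2
a=cv2.imread('pics/t3.png')[130:290,150:310];b=cv2.imread('pics/s3.png')[100:260,190:350]
cv2.imwrite('pics/c3.png',cv2.resize(cv2.hconcat([a,b]),None,fx=2.5,fy=2.5))"
```

```text
t 8.525 tcp [0.5563 0.1966 0.178 ] a 1.8438 tilt [ 0.001  0.    -1.   ] grip 0.01588169643162622 58.820688128471375 F [-0.67 -0.01 -2.34]
 shift mm [-1.1 -0.1  4. ] turn 0.001
```

View pics/c3.png

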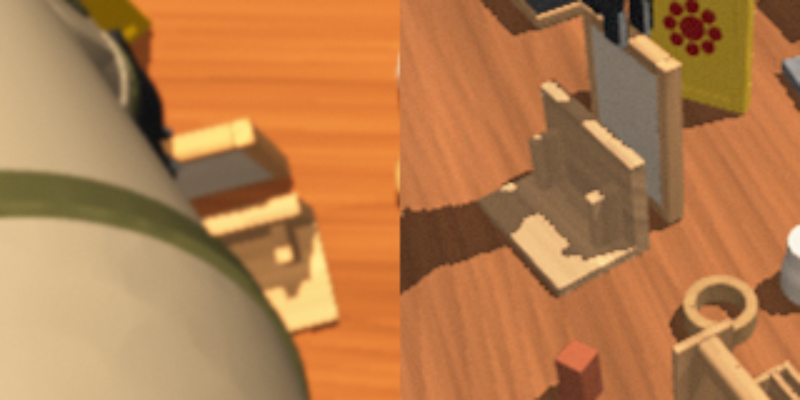

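The frame stands upright in front of the rest, with a gap at about crop (650,200) and roughly centred. Next I'll lower it until it touches the table.

drive_tool([
  {"claw":0,"linear":[0,0,1],"turn":0},
  {"claw":0,"linear":[0,0,1],"turn":0},
  {"claw":0,"linear":[0,0,1],"turn":0},
  {"claw":0,"linear":[0,0,0],"turn":0},
])

```text
clock: 9.12
tcp_pos: [0.5561, 0.1965, 0.1745]
ee_rot: [0.604, 0.797, -0.0, -0.0]
contact_force: [0.0, 1.7, -0.9]
grip_width: 0.0158
grip_force: 58.8
```

drive_tool([
  {"claw":0,"linear":[0,0,1],"turn":0},
  {"claw":0,"linear":[0,0,0],"turn":0},
])

```text
clock: 9.38
tcp_pos: [0.5564, 0.1968, 0.174]
ee_rot: [0.604, 0.797, 0.0, 0.0]
contact_force: [-0.7, -0.0, 2.4]
grip_width: 0.0158
grip_force: 59.4
```

drive_tool([
  {"claw":0.25,"linear":[0,0,0],"turn":0},
  {"claw":0.35,"linear":[0,0,0],"turn":0},
  {"claw":0.35,"linear":[0,0,0],"turn":0},
  {"claw":0.35,"linear":[0,-3,0],"turn":0},
  {"claw":0.35,"linear":[0,-3,0],"turn":0},
  {"claw":0.35,"linear":[0,-3,0],"turn":0},
])

```text
clock: 10.12
tcp_pos: [0.5472, 0.194, 0.1737]
ee_rot: [0.604, 0.797, -0.0, -0.0]
contact_force: [-0.1, 0.3, -0.1]
grip_width: 0.0302
grip_force: 0.0
```

drive_tool([
  {"claw":0.38,"linear":[0,-4,0],"turn":0},
  {"claw":0.38,"linear":[0,-4,0],"turn":0},
  {"claw":0.4,"linear":[0,-3,0],"turn":0},
  {"claw":0.4,"linear":[0,-3,0],"turn":0},
  {"claw":0.42,"linear":[0,-3,0],"turn":0},
  {"claw":0.42,"linear":[0,-3,0],"turn":0},
  {"claw":0.45,"linear":[0,-3,0],"turn":0},
  {"claw":0.45,"linear":[0,-3,0],"turn":0},
  {"claw":0.5,"linear":[0,-3,0],"turn":0},
  {"claw":0.55,"linear":[0,-3,0],"turn":0},
  {"claw":0.6,"linear":[0,-3,0],"turn":0},
  {"claw":0.6,"linear":[0,0,0],"turn":0},
])

```text
clock: 11.62
tcp_pos: [0.5136, 0.1846, 0.1737]
ee_rot: [0.604, 0.797, -0.0, -0.0]
contact_force: [0.1, -0.8, 0.5]
grip_width: 0.0516
grip_force: 0.0
```

```bash
python3 -c "
from h import *
to([.5565,.1955,.174],.272)
shot('side','s4')
import cv2
b=cv2.imread('pics/s4.png')[80:260,190:370]
cv2.imwrite('pics/c4.png',cv2.resize(b,None,fx=3,fy=3))"
```

```text
t 11.625 tcp [0.5136 0.1846 0.1737] a 1.8439 tilt [-0. -0. -1.] grip 0.05159697042190261 0.0 F [ 0.11 -0.8   0.51]
 shift mm [-1.1 44.3 -0.3] turn 0.0011
```

View pics/c4.png

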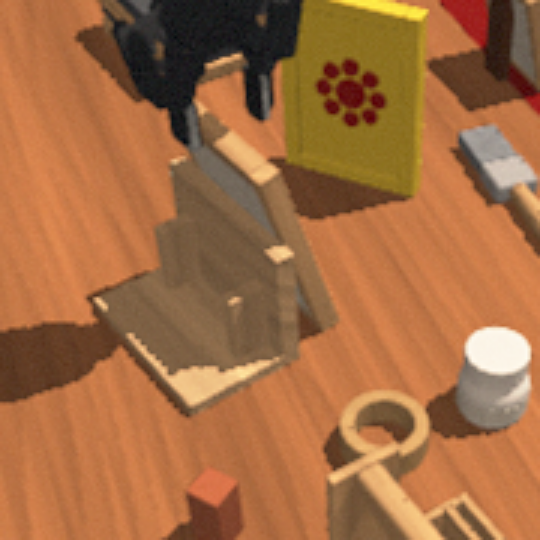

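The frame leans on the rest's top edge, its foot about 30 mm in front, with the fingers clear on both sides. I'll lift straight up and then go to the tray handle.

drive_tool([
  {"claw":0.7,"linear":[0,0,0],"turn":0},
  {"claw":0.7,"linear":[0,0,-10],"turn":0},
  {"claw":0.7,"linear":[0,0,-25],"turn":0},
  {"claw":0.7,"linear":[0,0,-40],"turn":0},
  {"claw":0.7,"linear":[0,0,-25],"turn":0},
  {"claw":1,"linear":[0,0,0],"turn":0},
])

```text
clock: 12.42
tcp_pos: [0.5147, 0.1852, 0.2761]
ee_rot: [0.604, 0.797, 0.002, 0.001]
contact_force: [-0.3, -0.6, 0.2]
grip_width: 0.0759
grip_force: 0.0
```

```bash
python3 -c "
from h import *
to([.526,-.190,.25],.19)
shot('top','t5');shot('side','s5')
import cv2
a=cv2.imread('pics/t5.png')[130:290,150:310];b=cv2.imread('pics/s5.png')[100:260,190:350]
cv2.imwrite('pics/c5.png',cv2.resize(cv2.hconcat([a,b]),None,fx=2.5,fy=2.5))"
```

```text
t 12.425 tcp [0.5147 0.1852 0.2761] a 1.8435 tilt [ 0.004  0.001 -1.   ] grip 0.07594230358614044 0.0 F [-0.32 -0.55  0.21]
 shift mm [-364.4  -90.3   25.7] turn 0.0827
```

View pics/c5.png

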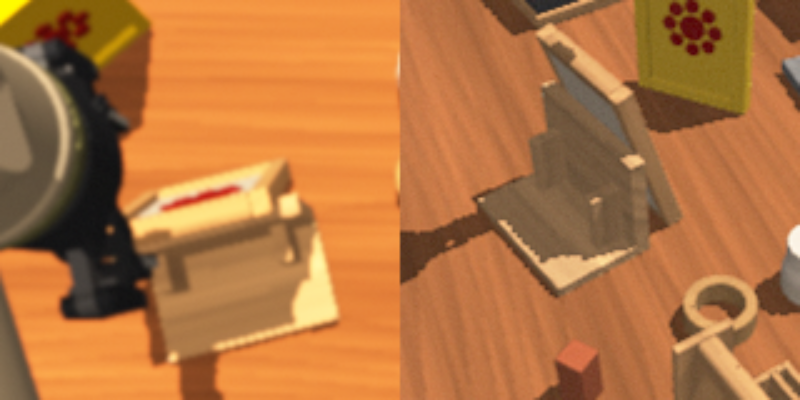

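The fingers are clear and the picture leans on the rest by itself, square to it and centred. The red picture side faces outward at crop (205,200).

```bash
python3 -c "
from h import *
for A,B,(x,y,w,h) in(('top0','t5',(372,225,100,48)),('side0','s5',(270,285,75,90)),('top0','t5',(400,100,80,20))):
    g=[cv2.cvtColor(load(k)['img'],cv2.COLOR_RGB2GRAY)[y:y+h,x:x+w].astype('float32') for k in(A,B)]
    print(cv2.phaseCorrelate(*g,cv2.createHanningWindow((w,h),cv2.CV_32F)),abs(g[0]-g[1]).mean())"
```

```text
((0.17418942543309868, -0.1317706233118443), 0.7651032380263011) 7.2317977
((0.532143109770395, 0.0618100214778039), 0.748698557111952) 4.2994003
((0.0015135679927524848, -0.10466363463312867), 1.052527422606945) 3.489658
```

drive_tool([
  {"claw":1,"linear":[-20,-5,0],"turn":0},
  {"claw":1,"linear":[-35,-8,0],"turn":0.01},
  {"claw":1,"linear":[-35,-8,0],"turn":0.01},
  {"claw":1,"linear":[-35,-8,0],"turn":0.01},
  {"claw":1,"linear":[-35,-8,0],"turn":0.01},
  {"claw":1,"linear":[-35,-8,0],"turn":0.01},
  {"claw":1,"linear":[-35,-7,0],"turn":0.01},
  {"claw":1,"linear":[-35,-7,0],"turn":0.01},
  {"claw":1,"linear":[-35,-7,0],"turn":0.013},
  {"claw":1,"linear":[-35,-7,13],"turn":0},
  {"claw":1,"linear":[-30,-7,13],"turn":0},
  {"claw":1,"linear":[0,0,0],"turn":0},
])

```text
clock: 14.02
tcp_pos: [0.518, -0.1913, 0.2454]
ee_rot: [0.638, 0.77, -0.001, -0.002]
contact_force: [-0.7, -0.0, 0.2]
grip_width: 0.0853
grip_force: 0.0
```

drive_tool([
  {"claw":1,"linear":[0,0,0],"turn":0},
])

```text
clock: 14.15
tcp_pos: [0.5194, -0.1881, 0.2471]
ee_rot: [0.637, 0.771, 0.0, -0.001]
contact_force: [-0.9, 0.8, 0.3]
grip_width: 0.0857
grip_force: 0.0
```

```bash
python3 -c "
from h import *
to([.526,-.190,.125],.19)"
```

```text
t 14.15 tcp [ 0.5194 -0.1881  0.2471] a 1.7613 tilt [-0.001  0.001 -1.   ] grip 0.08566602815259909 0.0 F [-0.88  0.77  0.33]
 shift mm [ -3.2   6.2 122.1] turn 0.0005
```

drive_tool([
  {"claw":1,"linear":[-3,6,30],"turn":0},
  {"claw":1,"linear":[0,0,40],"turn":0},
  {"claw":1,"linear":[0,0,35],"turn":0},
  {"claw":1,"linear":[0,0,24],"turn":0},
  {"claw":0.7,"linear":[0,0,0],"turn":0},
  {"claw":0.5,"linear":[0,0,0],"turn":0},
  {"claw":0.4,"linear":[0,0,0],"turn":0},
  {"claw":0.3,"linear":[0,0,0],"turn":0},
  {"claw":0.2,"linear":[0,0,0],"turn":0},
  {"claw":0,"linear":[0,0,0],"turn":0},
  {"claw":0,"linear":[0,0,0],"turn":0},
  {"claw":0,"linear":[0,0,0],"turn":0},
])

```text
clock: 15.65
tcp_pos: [0.526, -0.191, 0.1195]
ee_rot: [0.637, 0.771, -0.0, 0.0]
contact_force: [-2.1, 0.4, 8.6]
grip_width: 0.016
grip_force: 58.6
```

Gripped. I'll lift slowly.

drive_tool([
  {"claw":0,"linear":[0,0,-2],"turn":0},
  {"claw":0,"linear":[0,0,-3],"turn":0},
  {"claw":0,"linear":[0,0,-5],"turn":0},
  {"claw":0,"linear":[0,0,-5],"turn":0},
  {"claw":0,"linear":[0,0,-5],"turn":0},
  {"claw":0,"linear":[0,0,0],"turn":0},
])

```text
clock: 16.4
tcp_pos: [0.5264, -0.1908, 0.1392]
ee_rot: [0.637, 0.771, 0.0, 0.0]
contact_force: [-0.4, -0.6, -7.0]
grip_width: 0.0154
grip_force: 58.8
```

```bash
python3 -c "
from h import *
to([.526,-.190,.219],.19);print(ctrl.observe()['wrist_torque'])
shot('side','s6')
b=cv2.imread('pics/s6.png')[150:400,190:470]
cv2.imwrite('pics/c6.png',cv2.resize(b,None,fx=2.2,fy=2.2))"
```

```text
t 16.4 tcp [ 0.5264 -0.1908  0.1392] a 1.7608 tilt [ 0.001 -0.    -1.   ] grip 0.015436823227453527 58.75538527965546 F [-0.43 -0.59 -7.01]
 shift mm [  0.8  -0.1 -79.8] turn -0.0
[ 0.00024798 -0.03936504 -0.01304591]
```

View pics/c6.png

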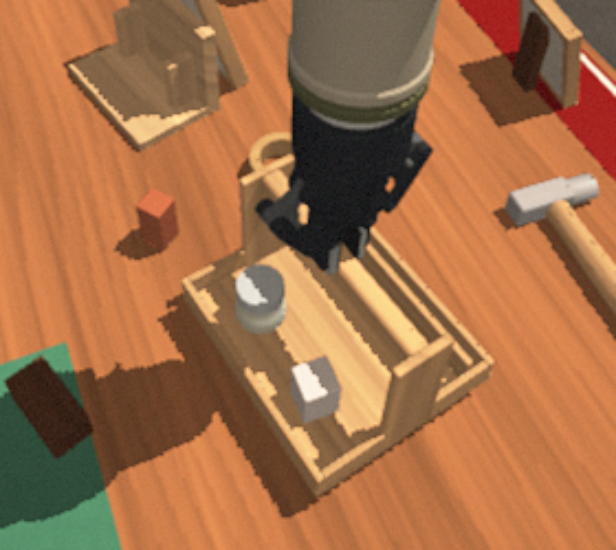

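The tray is off the table and looks level, with the jar at crop (261,298) and the stone at (315,388) still in place.

drive_tool([
  {"claw":0,"linear":[0,0,-5],"turn":0},
  {"claw":0,"linear":[0,0,-8],"turn":0},
  {"claw":0,"linear":[0,0,-10],"turn":0},
  {"claw":0,"linear":[0,0,-12],"turn":0},
  {"claw":0,"linear":[0,0,-12],"turn":0},
  {"claw":0,"linear":[0,0,-12],"turn":0},
  {"claw":0,"linear":[0,0,-10],"turn":0},
  {"claw":0,"linear":[0,0,-8],"turn":0},
  {"claw":0,"linear":[0,0,-3],"turn":0},
  {"claw":0,"linear":[0,0,0],"turn":0},
  {"claw":0,"linear":[0,0,0],"turn":0},
  {"claw":0,"linear":[0,0,0],"turn":0},
])

```text
clock: 17.95
tcp_pos: [0.5259, -0.1907, 0.2183]
ee_rot: [0.637, 0.771, -0.0, -0.0]
contact_force: [-0.3, 0.2, -7.4]
grip_width: 0.0163
grip_force: 58.9
```

drive_tool([
  {"claw":0,"linear":[0,0,0],"turn":0},
  {"claw":0,"linear":[0,0,0],"turn":0},
  {"claw":0,"linear":[0,0,0],"turn":0},
  {"claw":0,"linear":[0,0,0],"turn":0},
])

```text
clock: 18.45
tcp_pos: [0.5261, -0.1907, 0.2187]
ee_rot: [0.637, 0.771, -0.0, -0.0]
contact_force: [-0.7, 0.2, -7.2]
grip_width: 0.0161
grip_force: 58.9
```

```bash
python3 -c "
from h import *
to([.526,-.190,.219],.19)
shot('side','s7')"
```

```text
t 18.45 tcp [ 0.5261 -0.1907  0.2187] a 1.7608 tilt [-0. -0. -1.] grip 0.01606924617950673 58.86369466781616 F [-0.73  0.21 -7.2 ]
 shift mm [ 0.7  0.  -0.3] turn -0.0
```

View pics/s7.png

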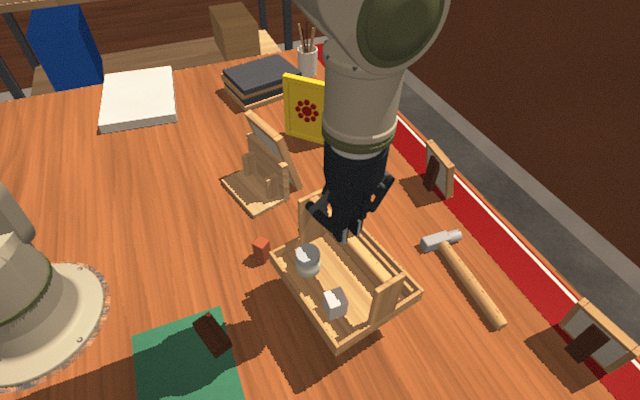

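```bash
python3 -c "
from h import *
c=load('s7');k,s=np.cos(.19),np.sin(.19)
for x,y in((-.085,.1),(-.085,-.1),(.085,-.1)):print(proj(c,[.526+k*x-s*y,-.19+s*x+k*y,.129]))"
```

```text
[267.2, 250.2]
[335.1, 346.5]
[422.9, 288.9]
```

The tray's rim corners in the image match the projection of a level tray at 0.10 m to within about 5 px. The picture still leans at (272,150). Handing in.

```bash
python3 -c "
from h import *
print(ctrl.job_done())"
```

```text
the job is handed in; nothing more can be done
None
```

I handed the job in at about 18.5 s: the picture leans by itself on the rest, facing outward, and the gripper holds the tray level about 10 cm up with the jar and stone still in it; the hand-in returned no verdict.

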